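Hold the detector head against its seal while it is screwed on

TASK

Refit the detector head on the photometer. Lay the brass spacer plate flat in the bed of the photometer's cradle and let go of it, set the black detector head upright on the spacer between the rails with its snout towards the port, then slide the head forward until the snout is in the port and the flange squeezes the 10 mm black sponge seal to about half its thickness, never crushing it flat. Finish while still holding it there with a steady push, so that a colleague can drive the two flange screws: do not let go or back off. Carry the head upright, and leave the dropper bottle, the teal tin and the screwdriver where they are.

Things in the scene. Friction and masses are not known exactly. Their poses are not given: they have to be found in the camera images.
- photometer: Fixed instrument, to the right, turned: grey base plate with a cradle; grey port wall and white housing at its far end. Origin on the bench under the bed's centre; x along the cradle to the wall, y left, z up. In its frame, mm: base x -78 to 138, y -62 to 62, top z 10; wall front at x 56, y -56 to 56, top z 88; housing behind up to z 92.
- bed (a point): Centre of the cradle bed's top, 16 mm above the bench, with the photometer's axes. Dark steel bed 40 mm wide (y), base plate 6 mm lower on both sides. A 3 mm high cross lip at each end (x -41 to -38, x 38 to 41) bounds the spacer's compartment, 76 mm long.
- rails (a point): Point midway between the side rails, at the height of their tops, 27.5 mm above the bench, over the bed's centre. Rails: inner faces 52 mm apart (photometer y -26, 26), 8 mm thick, roof-shaped tops as lead-in; at x -60 to -24 and x 24 to 44 mm. Between (x -24 to 24) a finger gap on each side, free down to the base plate.
- port (a point): Centre of the round 30 mm port in the wall's front face: 56 mm ahead of the bed's centre, 49 mm above the bench; axis is the photometer's x. The detector's snout is at this height only when the detector stands on the spacer.
- seal (a joint): Squeeze of the black sponge seal round the port, m: 0 free (10 mm thick, face at photometer x 46 mm), grows as it is pressed towards the wall; 0.005 is half thickness, end of travel 0.009. Springy: 1.5 N per mm, 7.5 N at half. Frame 54 wide, 40 high, opening 30 x 30 mm.
- spacer: Loose flat brass plate with two 9 mm holes on its long axis, 70 x 46 x 6 mm (x, y, z), 0.08 to 0.16 kg. Origin: centre of its underside; x along its length. Either end may go first. Lies flat on the bench.
- detector: Loose black detector head, 0.25 to 0.5 kg, upright on the bench. Origin: centre of underside; x out through the snout, z up. Body, mm: x -31 to 25, y -23 to 23, 54 high (fins to 57); aluminium flange x 25 to 31, 82 wide, z 8 to 46; connector at the back to x -45. On the spacer its origin is at photometer z 22; flange touches the free seal at photometer x 15, half squeeze at x 20.
- snout (a point): Centre of the snout's tip: detector x 53, y 0, z 27 mm. Dark steel snout, 22 mm in diameter, 22 mm long beyond the flange. It clears the seal from above when the detector's origin is at photometer x -10 mm or less.
- oil_bottle: Bystander: small brown dropper bottle with a red rubber bulb, 29 mm in diameter, 92 high, loose. Origin: centre of its underside.
- teal_tin: Bystander: open grey tin, teal inside, 70 x 110 x 34 mm, loose. Origin: centre of its underside.
- screwdriver: Bystander: the colleague's screwdriver, 170 mm long, lying on the bench right of the photometer, loose. Origin: under its middle.
Mind the look-alikes: they are no part of the job. Several things look just like the spacer: the one meant starts farthest to the robot's left.

How it is judged:
By the outcome, as a careful person would: the job done as asked, in the order asked, and still so for the second after the job is handed in, while the arm keeps its last pose, push and grip.
It also fails if it takes over 70 s, if anything falls off the work surface, if the arm or the gripper's body presses on something with over 40 N, if the wrist force passes 120 N, or if a joint passes its speed limit or range.

ROBOT

A 7-joint arm with a two-finger parallel gripper is mounted at the origin on the work surface; the furniture and walls round the work are solid. World frame = base frame: x ahead of the robot, y to its left, z up, the work surface at z = 0. Lengths are in m, angles in rad, forces in N, time in s.
With the tool pointing down it reaches from about 0.425 to 0.95 m from the base axis. Payload 4.7 kg.
Tool frame: the origin (TCP) lies at the very end of the fingers, on their centre line; the grasp point (between the pads) lies bot.pinch_z behind it (bot.pinch_z is the distance from the TCP to the grasp point, in m); z points along the fingers, y is the direction in which the jaws open and shut (so a half turn about z gives the same grasp; the last joint's range is limited). The gripper opens to 87 mm and grips with 3 to 60 N. Pads are 19 mm wide; open, the fingers measure 117 mm over their backs; the gripper's body (75 mm by 190 mm) begins 51 mm behind the grasp point.
Start: joints at [-1.274, 0.469, -0.049, 1.532, 0.024, 1.141, -0.082], TCP at [0.216, 0.64, 0.223] pointing down, gripper open.
Joint ranges: [-2.59, 2.59], [-0.33, 1.99], [-1.39, 1.29], [0.1, 2.45], [-1.04, 4.18], [0.21, 1.99], [-2.66, 2.66]. Speed limits (rad/s): [2.57, 2.57, 3.14, 3.14, 3.14, 3.14, 3.14].

INTERFACE

Orientations are given as a rotation vector (axis times angle).
In Python, from bench import bot, cams gives the robot as it stands.
- The arm moves only by the tool jog_arm, never from a script. Its argument "commands" is one flat list of numbers, 7 for each row, row after row: the shift along the tool's x, y, z in m, then the turn, a rotation vector about the tool's x, y, z in rad, then the finger opening in m, from 0 to 0.087. A call has 1 to 12 rows; each row shifts and turns the commanded pose from where the row before left it, along the tool's axes as they then stand; what a row does not reach is not made up. A row lasts 1/10 s, in which the tool goes at most 50 mm and 8.59 degrees, less where a joint would pass 70% of its speed; a pose out of reach is approached as far as the arm can. A call with a gripper value outside its range is refused whole. The fingers move at their own pace and stop on an object; "grip_force" is the grip in N (left out, the last holds). Time passes only in rows, so rows that do not move let the fingers close. It gives the time, the measured TCP pose, the force and the opening at its end, in the units of the state.
- bot.sense(): the state, without advancing time (a new reading comes with each control period).
- cams.read_camera(name): name is "scene" or "top" or "wrist"; returns (picture, depth): 480x640x3 uint8, blue, green, red; 480x640 float32, m along the optical axis (not along the pixel's ray), 0 where there is no reading.
- cams.camera_params(name): a dict with "fx", "fy", "cx", "cy" (pixels), "dist" ([k1, k2, p1, p2, k3] as OpenCV has them; the pictures are not rectified), "world_from_camera" (4x4, takes a point from camera to world coordinates); the wrist camera has in their place "mount" (4x4, takes a point from camera to tool coordinates, whose origin is the TCP and whose axes are the flange's). Camera axes: x right, y up, looking along -z (the intrinsics and any distortion apply to the point x, -y, -z); pixel columns grow to the right and rows downward; lengths in m; the calibration is good to about 2 mm. A picture is of the moment at which its call begins: read the wrist's pose just before it. camera_params takes no time and is no camera call.
- bot.hand_in(): hands the job in, once; it reports no verdict.
The state is a dict: "time_s": time; "joint_pos": joint angles; "dq": joint speeds; "joint_torque": joint torques, N m; "position": TCP position; "tool_rot": TCP orientation; "force": force on the tool from outside, world axes, zero at the start; "torque": the same for the moment, N m; "opening": finger opening in m.
Only numpy, scipy, OpenCV 4.12 (cv2) and the standard library are available. Lean on these libraries where they do the work, as an engineer would, in place of code of your own. Each camera call takes 0.05 s, during which the arm holds its last target. There are 200 camera calls.

## Working session

There is one attempt and no reset: what is moved stays moved. The work goes in short steps, Python scripts to look and compute and a tool call to move; the robot and the scene stay as the last step left them, time stands still between calls to the robot, and variables do not carry over. Pictures are saved under pics/ and viewed, about 8 in all and at most 12, crops included, and the job is handed in when it is done.

Besides the shell and the picture viewer there is one more tool, called after ">>>" by a JSON object that holds its "op" and its "data". jog_arm: Moves the arm, as the interface text tells. Its arguments: {"type":"object","properties":{"commands":{"type":"array","items":{"type":"number"}},"grip_force":{"type":"number"}},"required":["commands"]}

```bash
mkdir -p pics; ls; python3 - <<'E'
from bench import bot,cams
import cv2,numpy as np
s=bot.sense();print({k:np.round(v,4) for k,v in s.items()},bot.pinch_z)
for n in("scene","top","wrist"):
    im,d=cams.read_camera(n);cv2.imwrite(f"pics/{n}0.png",im);np.save(f"pics/{n}0.npy",d)
    p=cams.camera_params(n);print(n,{k:np.round(v,4).tolist() for k,v in p.items()})
E
```

```text
pics
{'time_s': np.float64(0.0), 'joint_pos': array([-1.2739,  0.4694, -0.0486,  1.5337,  0.0241,  1.141 , -0.0823]), 'dq': array([-0.0007,  0.002 , -0.0014,  0.001 , -0.0005,  0.0005,  0.0003]), 'joint_torque': array([-7.00000e-04, -5.07976e+01, -8.14000e-02, -2.36153e+01,
       -6.14000e-02,  3.82000e-02,  2.00000e-04]), 'position': array([0.2158, 0.6389, 0.2215]), 'tool_rot': array([-0.5094, -3.0998,  0.0031]), 'force': array([ 0.1777,  0.1118, -0.0357]), 'torque': array([ 0.0151, -0.0159,  0.0216]), 'opening': np.float64(0.0869)} 0.0187
scene {'fx': 530.943, 'fy': 530.943, 'cx': 330.2214, 'cy': 231.9152, 'dist': [-0.1403, 0.0, 0.0, 0.0, 0.0], 'world_from_camera': [[-0.7772, 0.2669, -0.5699, -0.3644], [-0.6292, -0.3205, 0.7081, 0.9819], [0.0063, 0.9089, 0.417, 0.6743], [0.0, 0.0, 0.0, 1.0]]}
top {'fx': 499.9623, 'fy': 499.9623, 'cx': 325.9595, 'cy': 250.0195, 'dist': [0.0059, 0.0, 0.0, 0.0, 0.0], 'world_from_camera': [[-0.0124, 0.9841, -0.1772, 0.223], [-0.9998, -0.009, 0.0199, -0.0081], [0.018, 0.1774, 0.984, 1.3522], [0.0, 0.0, 0.0, 1.0]]}
wrist {'fx': 392.0874, 'fy': 392.0874, 'cx': 316.3891, 'cy': 241.5152, 'dist': [0.0111, 0.0, 0.0, 0.0, 0.0], 'mount': [[-0.0007, 0.9692, 0.2462, 0.0671], [1.0, 0.0006, 0.0005, 0.0017], [0.0003, 0.2462, -0.9692, -0.1616], [0.0, 0.0, 0.0, 1.0]]}
```

View pics/top0.png

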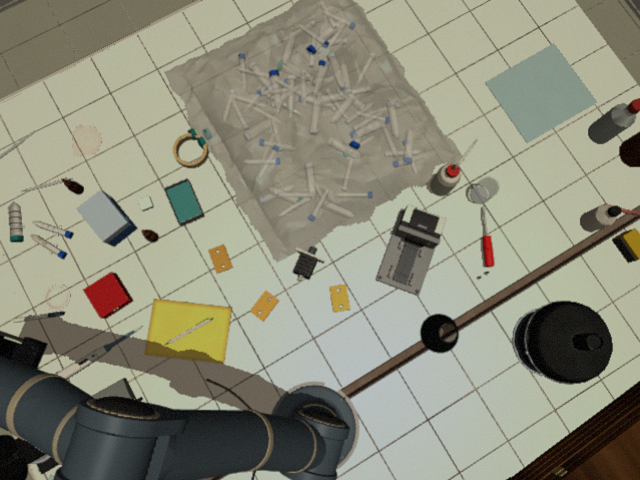

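View pics/scene0.png

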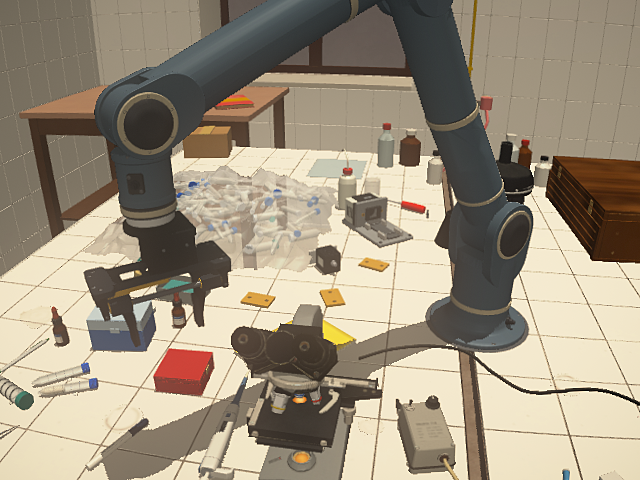

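Top view: three brass plates at (221,258), (264,305), (340,298); the leftmost (221,258) is the spacer. The detector is at (307,262) and the photometer at (410,250), with its wall at the upper end. The tin is at (184,202), the bottle near (150,235).

```bash
cat > h.py <<'E'
from bench import bot,cams
import cv2,numpy as np
from scipy.spatial.transform import Rotation as R
def grab(n):
    s=bot.sense(); im,d=cams.read_camera(n); p=cams.camera_params(n)
    if n=="wrist":
        T=np.eye(4);T[:3,:3]=R.from_rotvec(s["tool_rot"]).as_matrix();T[:3,3]=s["position"]; W=T@p["mount"]
    else: W=np.array(p["world_from_camera"])
    K=np.array([[p["fx"],0,p["cx"]],[0,p["fy"],p["cy"]],[0,0,1]]);D=np.array(p["dist"])
    return im,d,(K,D,W)
def ray(c,px,z):
    K,D,W=c;u=cv2.undistortPoints(np.float64(px).reshape(-1,1,2),K,D)[:,0]
    v=np.c_[u[:,0],-u[:,1],-np.ones(len(u))]@W[:3,:3].T;o=W[:3,3]
    return o+v*((z-o[2])/v[:,2])[:,None]
def proj(c,P):
    K,D,W=c;q=(np.atleast_2d(P)-W[:3,3])@W[:3,:3]
    q=q*[1,-1,-1]; return cv2.projectPoints(q,np.zeros(3),np.zeros(3),K,D)[0][:,0]
def cloud(c,d):
    K,D,W=c;h,w=d.shape;uv=np.stack(np.meshgrid(np.arange(w),np.arange(h)),-1).reshape(-1,1,2).astype(float)
    u=cv2.undistortPoints(uv,K,D)[:,0];z=d.reshape(-1)
    q=np.c_[u[:,0]*z,-u[:,1]*z,-z]; return (q@W[:3,:3].T+W[:3,3]).reshape(h,w,3)
def brass(im,c,z=0.006,amin=80):
    hsv=cv2.cvtColor(im,cv2.COLOR_BGR2HSV);m=cv2.inRange(hsv,(12,110,90),(27,255,255))
    out=[]
    for k in cv2.findContours(m,cv2.RETR_EXTERNAL,cv2.CHAIN_APPROX_NONE)[0]:
        if cv2.contourArea(k)<amin: continue
        P=ray(c,k[:,0],z)[:,:2]; r=cv2.minAreaRect((P*1000).astype(np.float32)); out.append((cv2.boundingRect(k),r))
    return out
E
python3 - <<'E'
from h import *
im,d,c=grab("top")
for b in brass(im,c): print(b)
print(ray(c,[(184,202),(150,235),(487,250)],0.0).round(3), ray(c,[(307,262)],.05).round(3),ray(c,[(405,258)],.02).round(3))
cv2.imwrite("pics/topz.png",cv2.resize(im[190:320,200:510],None,fx=2.58,fy=2.58,interpolation=cv2.INTER_CUBIC))
E
```

```text
((145, 299, 87, 64), ((252.57269287109375, 332.4358825683594), (210.12326049804688, 147.82762145996094), 82.73709106445312))
((250, 291, 29, 30), ((316.4614562988281, 132.24449157714844), (44.744388580322266, 68.18180084228516), 53.08824157714844))
((330, 284, 20, 28), ((335.040283203125, -69.46377563476562), (68.89282989501953, 45.1519889831543), 6.6351847648620605))
((209, 245, 23, 28), ((444.8322448730469, 253.37933349609375), (69.18880462646484, 45.68119812011719), 19.220388412475586))
((623, 229, 17, 30), ((477.02117919921875, -895.24560546875), (74.08631896972656, 45.67655563354492), 30.157747268676758))
((174, 133, 34, 33), ((754.2164306640625, 347.98876953125), (94.041015625, 84.82009887695312), 52.5802116394043))
[[ 0.606  0.358  0.   ]
 [ 0.513  0.447  0.   ]
 [ 0.463 -0.48   0.   ]] [[0.426 0.016 0.05 ]] [[ 0.439 -0.249  0.02 ]]
```

View pics/topz.png

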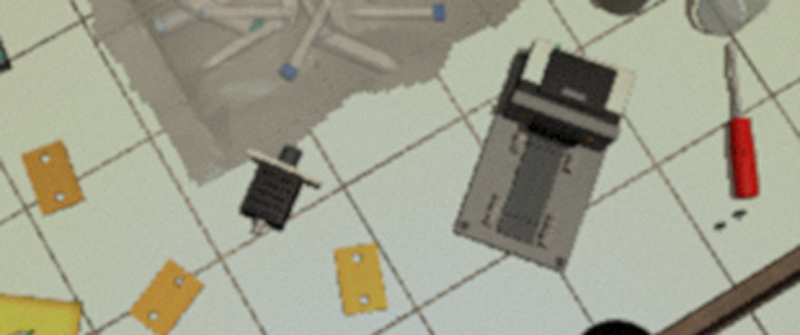

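Zoomed: the detector's flange bar is at (283,168), its snout points up-right to (292,155) and its connector is at (260,228). The bed runs from (515,240) to (545,130). The spacer is at (0.445, 0.253) with its long axis at 19°. I'll go above it.

>>> {"op": "jog_arm", "data": {"commands": [-0.034,-0.029,0,0,0,0,0.087,-0.034,-0.029,0,0,0,0,0.087,-0.034,-0.029,0,0,0,0,0.087,-0.034,-0.029,0,0,0,0,0.087,-0.034,-0.029,0,0,0,0,0.087,-0.034,-0.029,0,0,0,0,0.087,-0.034,-0.029,0,0,0,0,0.087,-0.034,-0.029,0,0,0,0,0.087,-0.034,-0.029,0,0,0,0,0.087,-0.034,-0.029,0,0,0,0,0.087]}}

```text
time_s: 1.2
position: [0.4459, 0.2543, 0.2227]
tool_rot: [0.509, 3.1, 0.001]
force: [0.4, 0.2, 0.1]
opening: 0.087
```

>>> {"op": "jog_arm", "data": {"commands": [0,0,0.01,0,0,-0.132,0.087,0,0,0.01,0,0,-0.132,0.087,0,0,0.01,0,0,-0.132,0.087,0,0,0.01,0,0,-0.132,0.087,0,0,0.01,0,0,-0.132,0.087,0,0,0,0,0,0,0.087,0,0,0,0,0,0,0.087]}}

```text
time_s: 1.9
position: [0.4453, 0.2559, 0.1726]
tool_rot: [0.518, -3.098, -0.0]
force: [-0.5, 0.6, 0.7]
opening: 0.0873
```

```bash
cat >> h.py <<'E'
def togo(x,y,z,yawy):
    """tool-frame shift to world target (after turning) and turn about tool z; yawy=angle of tool y in world, deg"""
    s=bot.sense();M=R.from_rotvec(s["tool_rot"]).as_matrix()
    cur=np.degrees(np.arctan2(M[1,1],M[0,1])); t=(yawy-cur+180)%360-180
    dv=np.array([x,y,z])-s["position"]
    N=(R.from_rotvec([0,0,np.radians(t)])*R.from_matrix(M)).as_matrix()
    print("pos",s["position"].round(4),"toolz",M[:,2].round(3),"yawy",cur.round(2),"turn_z rad",-np.radians(t).round(4),"shift now",(M.T@dv).round(4),"after turn",(N.T@dv).round(4),"F",s["force"].round(2),"open",s["opening"].round(4),"t",s["time_s"].round(2))
E
python3 - <<'E'
from h import *
im,d,c=grab("wrist")
cv2.imwrite("pics/w1.png",im)
for b in brass(im,c,amin=1000):
    print(b)
    (x,y),(w,h),a=b[1]; a=a if w>h else a+90
    if abs(max(w,h)-70)<5: togo(x/1000,y/1000,0.002,a+90)
E
```

```text
((284, 178, 57, 82), ((444.01861572265625, 253.42108154296875), (70.2408447265625, 45.87835693359375), 20.949621200561523))Traceback (most recent call last):
  File "<stdin>", line 7, in <module>
  File "h.py", line 35, in togo
    print("pos",s["position"].round(4),"toolz",M[:,2].round(3),"yawy",cur.round(2),"turn_z rad",-np.radians(t).round(4),"shift now",(M.T@dv).round(4),"after turn",(N.T@dv).round(4),"F",s["force"].round(2),"open",s["opening"].round(4),"t",s["time_s"].round(2))
                                                                                                                                                                                                                    ^^^^^^^^^^^^^^^^^^
AttributeError: 'float' object has no attribute 'round'
```

>>> {"op": "jog_arm", "data": {"commands": [0.002,-0.002,0.0,0,0,-0.034,0.087,0,0,0.04,0,0,0,0.087,0,0,0.04,0,0,0,0.087,0,0,0.04,0,0,0,0.087,0,0,0.03,0,0,0,0.087,0,0,0.015,0,0,0,0.087,0,0,0.005,0,0,0,0.087,0,0,0,0,0,0,0.087]}}

```text
time_s: 2.75
position: [0.4443, 0.2537, 0.0026]
tool_rot: [-0.574, 3.089, -0.0]
force: [-0.2, -0.3, -0.1]
opening: 0.087
```

>>> {"op": "jog_arm", "data": {"commands": [0,0,0,0,0,0,0.03,0,0,0,0,0,0,0.03,0,0,0,0,0,0,0.03,0,0,0,0,0,0,0.03,0,0,0,0,0,0,0.03,0,0,0,0,0,0,0.03,0,0,0,0,0,0,0.03,0,0,0,0,0,0,0.03], "grip_force": 25}}

```text
time_s: 3.55
position: [0.4441, 0.2533, 0.0027]
tool_rot: [-0.575, 3.089, -0.0]
force: [-0.4, -1.1, 1.7]
opening: 0.0451
```

>>> {"op": "jog_arm", "data": {"commands": [0,0,-0.02,0,0,0,0.03,0,0,-0.04,0,0,0,0.03,0,0,-0.045,0,0,0,0.03,0,0,-0.045,0,0,0,0.03,0.014,-0.044,-0.0125,0,0,0,0.03,0.015,-0.0445,-0.0125,0,0,0,0.03,0.015,-0.0445,-0.0125,0,0,0,0.03,0.015,-0.0445,-0.0125,0,0,0,0.03,0.015,-0.0445,-0.0125,0,0,0,0.03,0.015,-0.0445,-0.0125,0,0,0,0.03,0.015,-0.0445,-0.0125,0,0,0,0.03,0.015,-0.0445,-0.0125,0,0,0,0.03]}}

```text
time_s: 4.75
position: [0.4603, -0.1228, 0.2528]
tool_rot: [0.575, -3.088, -0.001]
force: [1.3, 0.2, -1.8]
opening: 0.0453
```

>>> {"op": "jog_arm", "data": {"commands": [0,0,0,0,0,0.1326,0.03,0,0,0,0,0,0.1326,0.03,0,0,0,0,0,0.1326,0.03,0,0,0,0,0,0.1326,0.03,0,0,0,0,0,0.1326,0.03,0,0,0,0,0,0,0.03,0,0,0,0,0,0,0.03]}}

```text
time_s: 5.45
position: [0.4607, -0.1209, 0.2522]
tool_rot: [-0.457, -3.108, -0.0]
force: [-0.1, 0.3, -1.9]
opening: 0.0449
```

```bash
sed -i 's/bot.sense();M=/{k:np.array(v) for k,v in bot.sense().items()};M=/' h.py; python3 - <<'E'
from h import *
im,d,c=grab("wrist")
cv2.imwrite("pics/w2.png",im);np.save("pics/w2.npy",d)
np.savez("pics/w2c.npz",K=c[0],D=c[1],W=c[2])
togo(.439,-.249,.1,73)
E
```

```text
pos [ 0.4608 -0.121   0.2523] toolz [-0.001  0.    -1.   ] yawy 73.25 turn_z rad 0.0043 shift now [-0.0161 -0.1289  0.1523] after turn [-0.0167 -0.1288  0.1523] F [-0.19 -0.65 -0.96] open 0.0452 t 5.5
```

View pics/w2.png

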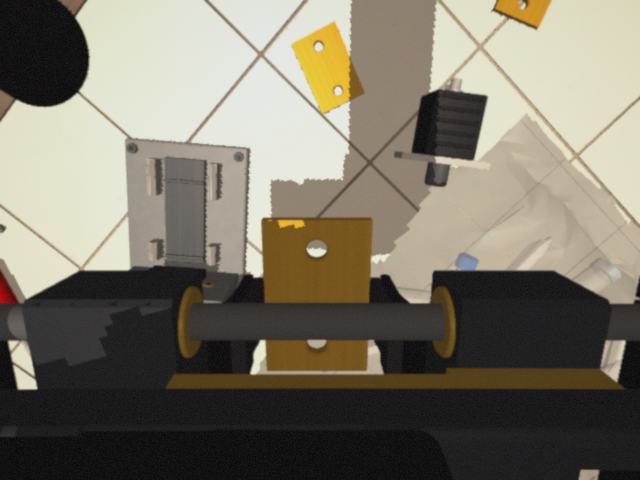

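The photometer's rear base corners are at (127,138) and (250,149), with the bed between (165,157) and (206,265). The detector is at (450,125), its snout pointing down the image to (437,180) and its flange at (437,158).

```bash
cat > pm.py <<'E'
from h import *
im=cv2.imread("pics/w2.png");z=np.load("pics/w2c.npz");c=(z["K"],z["D"],z["W"])
g=cv2.GaussianBlur(cv2.cvtColor(im,cv2.COLOR_BGR2GRAY),(3,3),0).astype(float)
gx=cv2.Sobel(g,cv2.CV_64F,1,0);gy=cv2.Sobel(g,cv2.CV_64F,0,1)
def vedge(u0,u1,rows,sgn):  # strongest column edge in each row
    return [(u0+np.argmax(sgn*gx[r,u0:u1]),r) for r in rows]
def hedge(v0,v1,cols,sgn): return [(q,v0+np.argmax(sgn*gy[v0:v1,q])) for q in cols]
def line(px,zz):
    P=ray(c,px,zz)[:,:2];vx,vy,x,y=cv2.fitLine(P.astype(np.float32)*1000,cv2.DIST_HUBER,0,.01,.001).ravel();return np.array([x,y]),np.degrees(np.arctan2(vy,vx))
L={"bedL":(vedge(160,174,range(190,232),-1),.016),"bedR":(vedge(199,212,range(190,232),1),.016),
"baseR":(vedge(240,256,range(165,260),1),.01),"baseL":(vedge(118,138,range(165,260),-1),.01),"front":(hedge(134,158,range(150,232),-1),.01),"lip1":(hedge(150,175,range(172,200),-1),.016)}
for k,(px,zz) in L.items():
    p,a=line(px,zz);print(k,p.round(1),round(a,2),px[0],px[-1])
print(ray(c,[(127,138),(250,149)],.01).round(4))
def yawline(k): return line(*L[k])[1]
yaw=np.median([(yawline(k)+90)%180-90 for k in("bedL","bedR","baseR")])
t=np.radians(yaw);ex=np.array([np.cos(t),np.sin(t)]);ey=np.array([-ex[1],ex[0]])
for k in L: p,_=line(*L[k]);print(k,"along x",(p@ex).round(1),"y",(p@ey).round(1))
print("yaw",yaw)
E
python3 pm.py; python3 -c "
import cv2;im=cv2.imread('pics/w2.png');cv2.imwrite('pics/w2z.png',cv2.resize(im[120:290,110:270],None,fx=3.5,fy=3.5,interpolation=cv2.INTER_CUBIC))"
```

```text
bedL [ 417.5 -268.4] -21.86 (np.int64(165), 190) (np.int64(165), 231)
bedR [ 426.7 -227. ] -20.74 (np.int64(206), 190) (np.int64(206), 231)
baseR [ 444.4 -189.5] -21.27 (np.int64(249), 165) (np.int64(246), 259)
baseL [ 417.4 -312.3] -21.29 (np.int64(126), 165) (np.int64(129), 259)
front [ 364.4 -211.2] 68.87 (150, np.int64(139)) (231, np.int64(145))
lip1 [ 373.1 -231. ] 69.46 (172, np.int64(157)) (199, np.int64(159))
[[ 0.3393 -0.2791  0.01  ]
 [ 0.3843 -0.1657  0.01  ]]
bedL along x 486.4 y -98.6
bedR along x 480.0 y -56.8
baseR along x 482.8 y -15.3
baseL along x 502.3 y -139.6
front along x 416.2 y -64.6
lip1 along x 431.5 y -79.9
yaw -21.272774
```

View pics/w2z.png

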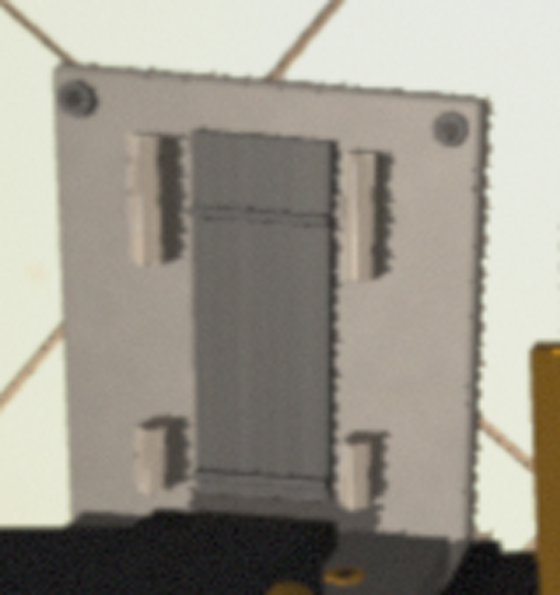

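```bash
python3 - <<'E'
from h import *
im=cv2.imread("pics/w2.png");z=np.load("pics/w2c.npz");c=(z["K"],z["D"],z["W"])
t=np.radians(-21.27);ex=np.array([np.cos(t),np.sin(t)]);ey=np.array([-ex[1],ex[0]]);o=.4942*ex-.0774*ey
f=lambda x,y,zz:[*(o+ex*x/1e3+ey*y/1e3),zz/1e3]
print(o,proj(c,[f(-39.5,0,19),f(39.5,0,19),f(-60,26,20),f(-24,30,27),f(24,30,27),f(24,-30,27),f(-60,0,16)]).round(1))
M=R.from_rotvec([-0.457,-3.108,0]).as_matrix();p=np.array([.4608,-.121,.2523])
q=ray(c,[(263,219),(372,219),(316.5,249),(316,343),(268,371),(367,371)],.2523+.0035)
print(((q-p)@M*1000).round(1))
E
```

```text
[ 0.43245785 -0.25140526] [[184.7 181.4]
 [185.  257.1]
 [210.8 162.8]
 [212.6 200.4]
 [211.9 247. ]
 [152.7 242.6]
 [185.6 160.4]]
[[ 36.5 -20.2  -3.5]
 [ 36.5  24.5  -3.5]
 [ 23.8   1.7  -3.5]
 [-19.5   1.5  -3.5]
 [-33.5 -20.3  -3.5]
 [-33.5  24.6  -3.5]]
```

>>> {"op": "jog_arm", "data": {"commands": [0,0,0,0,0,0.079,0.03,-0.007,-0.007,0.04,0,0,0,0.03,-0.007,-0.007,0.04,0,0,0,0.03,-0.007,-0.008,0.04,0,0,0,0.03,0,0,0.03,0,0,0,0.03,0,0,0.012,0,0,0,0.03,0,0,0,0,0,0,0.03,0,0,0,0,0,0,0.03]}}

```text
time_s: 6.3
position: [0.4735, -0.1493, 0.0916]
tool_rot: [0.582, 3.085, 0.0]
force: [0.5, -1.3, -0.5]
opening: 0.0451
```

```bash
python3 - <<'E'
from h import *
im,d,c=grab("wrist")
cv2.imwrite("pics/w3.png",im);np.savez("pics/w3c.npz",K=c[0],D=c[1],W=c[2])
togo(.4325,-.2514,.05,68.73)
E
```

```text
pos [ 0.4739 -0.1494  0.092 ] toolz [ 0.003 -0.    -1.   ] yawy 68.63 turn_z rad -0.0018 shift now [ 0.0015 -0.1101  0.0419] after turn [ 0.0017 -0.1101  0.0419] F [-0.28 -0.3  -1.23] open 0.0452 t 6.35
```

View pics/w3.png

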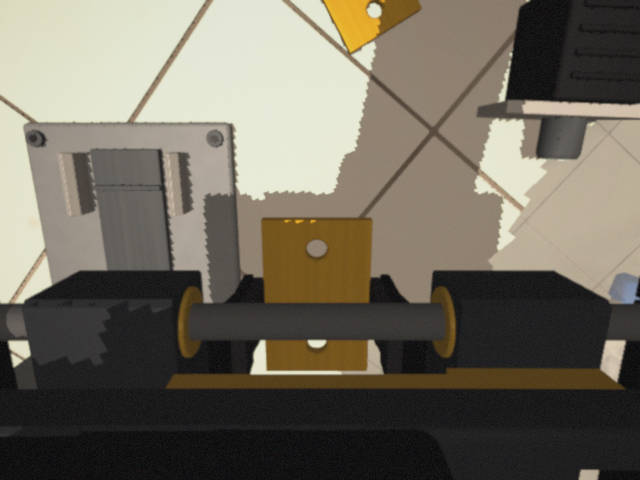

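The rear base edge is at row 124, the bed spans columns 97–165, and the cross lip is at row 186. The spacer sits in hand at columns 262–372. I'll measure these close up.

```bash
sed -e 's/w2/w3/g' -e '/^L=/,/^print(ray/d' pm.py > pm3.py; python3 - <<'E'
src=open('pm3.py').read().split("def yawline")[0]
exec(src)
L={"bedL":(vedge(92,112,range(195,262),-1),.016),"bedR":(vedge(156,176,range(195,262),1),.016),
"baseR":(vedge(226,244,range(140,190),1),.01),"baseL":(vedge(22,52,range(150,262),-1),.01),"front":(hedge(112,135,range(50,210),-1),.01),"lip":(hedge(178,195,range(106,154),-1),.019),
"rRin":(vedge(164,176,range(165,200),1),.016)}
M=R.from_rotvec(bot.sense()["tool_rot"]).as_matrix();p=bot.sense()["position"]
for k,(px,zz) in L.items():
    q=(ray(c,px,zz)-p)@M*1000
    i=0 if np.ptp(q[:,1])>np.ptp(q[:,0]) else 1
    a=np.polyfit(q[:,1-i],q[:,i],1); print(k,"xy"[i],"median",np.median(q[:,i]).round(1),"slope deg",np.degrees(np.arctan(a[0])).round(2),px[0],px[-1])
q=ray(c,[(263,219),(372,219),(316.5,249),(316,343)],p[2]+.0035); print(((q-p)@M*1000).round(1))
E
```

```text
bedL y median -131.3 slope deg 0.91 (np.int64(97), 195) (np.int64(105), 261)
bedR y median -89.3 slope deg -0.25 (np.int64(166), 195) (np.int64(172), 261)
baseR y median -47.9 slope deg -0.49 (np.int64(233), 140) (np.int64(237), 189)
baseL y median -172.0 slope deg 0.91 (np.int64(27), 150) (np.int64(47), 261)
front x median 78.9 slope deg 0.16 (50, np.int64(122)) (209, np.int64(122))
lip x median 43.4 slope deg -0.3 (106, np.int64(184)) (153, np.int64(184))
rRin y median -89.3 slope deg 0.72 (np.int64(164), 165) (np.int64(167), 199)
[[ 37.  -20.2  -3.6]
 [ 37.   24.3  -3.6]
 [ 24.3   1.6  -3.6]
 [-18.9   1.4  -3.4]]
```

>>> {"op": "jog_arm", "data": {"commands": [-0.0007,-0.0377,0,0,0,0,0.03,0,-0.037,0.01,0,0,0,0.03,0,-0.037,0.01,0,0,0,0.03,0,0,0.02,0,0,0,0.03,0,0,0.01,0,0,0,0.03,0,0,0.01,0,0,0,0.03,0,0,0.006,0,0,0,0.03,0,0,0.003,0,0,0,0.03,0,0,0,0,0,0,0.03,0,0,0,0,0,0,0.03]}}

```text
time_s: 7.35
position: [0.4329, -0.2533, 0.0218]
tool_rot: [0.583, 3.086, -0.0]
force: [0.6, -0.2, -0.3]
opening: 0.0453
```

```bash
python3 - <<'E'
from h import *
togo(.4325,-.2514,.0188,68.73)
E
```

```text
pos [ 0.4329 -0.2533  0.0218] toolz [ 0.001 -0.    -1.   ] yawy 68.62 turn_z rad -0.0018 shift now [0.001  0.0016 0.003 ] after turn [0.001  0.0016 0.003 ] F [ 0.56 -0.23 -0.26] open 0.0453 t 7.35
```

>>> {"op": "jog_arm", "data": {"commands": [0,0,0.001,0,0,0,0.03,0,0,0.001,0,0,0,0.03,0,0,0.0008,0,0,0,0.03,0,0,0,0,0,0,0.03,0,0,0,0,0,0,0.03]}}

```text
time_s: 7.85
position: [0.4324, -0.2535, 0.0187]
tool_rot: [0.584, 3.087, 0.0]
force: [-0.2, 0.3, -1.1]
opening: 0.0452
```

>>> {"op": "jog_arm", "data": {"commands": [0,0,0.0005,0,0,0,0.03,0,0,0,0,0,0,0.03,0,0,0,0,0,0,0.065,0,0,0,0,0,0,0.065,0,0,0,0,0,0,0.065,0,0,0,0,0,0,0.065,0,0,0,0,0,0,0.065]}}

```text
time_s: 8.55
position: [0.4324, -0.2535, 0.0181]
tool_rot: [-0.584, -3.087, -0.0]
force: [0.9, -0.2, -0.3]
opening: 0.0646
```

>>> {"op": "jog_arm", "data": {"commands": [0,0,-0.01,0,0,0,0.065,0,0,-0.03,0,0,0,0.065,0,0,-0.04,0,0,0,0.065,0,0,-0.05,0,0,0,0.087,0,0.04,-0.02,0,0,0,0.087,0,0.04,0,0,0,0,0.087,0,0.03,0,0,0,0,0.087,0,0,0,0,0,0,0.087,0,0,0,0,0,0,0.087]}}

```text
time_s: 9.45
position: [0.4725, -0.1509, 0.1687]
tool_rot: [0.581, 3.087, -0.0]
force: [-0.5, -0.2, -0.2]
opening: 0.0865
```

```bash
python3 - <<'E'
from h import *
im,d,c=grab("wrist")
cv2.imwrite("pics/w4.png",im);np.savez("pics/w4c.npz",K=c[0],D=c[1],W=c[2])
togo(.4325,-.2514,.05,68.73)
for b in brass(im,c,.022,amin=800): print(b)
E
```

```text
pos [ 0.4721 -0.1519  0.1686] toolz [ 0.    -0.001 -1.   ] yawy 68.54 turn_z rad -0.0033 shift now [ 0.0005 -0.1071  0.1186] after turn [ 0.0009 -0.1071  0.1186] F [ 0.34 -0.54 -1.13] open 0.0868 t 9.5
((146, 182, 66, 88), ((432.05230712890625, -251.24383544921875), (47.90703582763672, 71.31365966796875), 68.62409210205078))
((305, 0, 92, 76), ((343.3193359375, -71.8527603149414), (56.76203155517578, 44.042266845703125), 8.406635284423828))
```

View pics/w4.png

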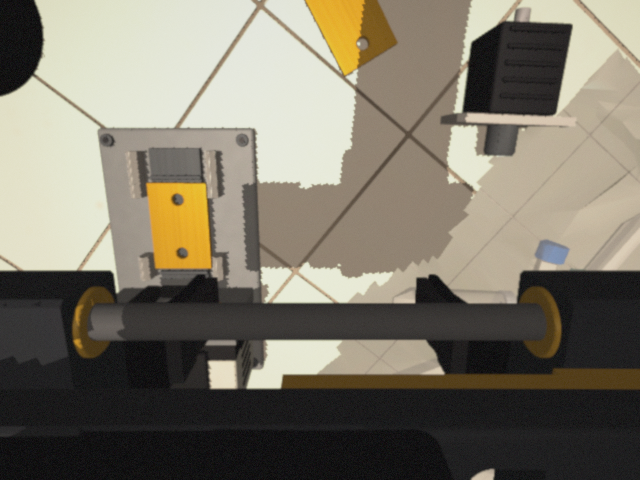

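The spacer lies flat between the rails and lips, centred at (178,225) and matching my bed estimate to 0.5 mm. The detector's flange runs (442,119)–(575,122), with its body above it to row 22.

```bash
python3 - <<'E'
from h import *
im=cv2.imread("pics/w4.png");z=np.load("pics/w4c.npz");c=(z["K"],z["D"],z["W"])
q=ray(c,[(442,119),(576,122)],.046);print("flange ends",q.round(4),np.linalg.norm(q[1]-q[0]))
v=q[1]-q[0];print("flange dir",np.degrees(np.arctan2(v[1],v[0])))
print("body top corners",ray(c,[(487,21),(572,26),(557,115),(465,115)],.055).round(4))
print("snout tip",ray(c,[(500,155)],.027).round(4))
E
```

```text
flange ends [[ 0.428  -0.0385  0.046 ]
 [ 0.4638  0.0466  0.046 ]] 0.09236632886998881
flange dir 67.21721262986948
body top corners [[ 0.3812  0.002   0.055 ]
 [ 0.4038  0.0509  0.055 ]
 [ 0.4531  0.0305  0.055 ]
 [ 0.4306 -0.0263  0.055 ]]
snout tip [[4.7e-01 3.0e-04 2.7e-02]]
```

>>> {"op": "jog_arm", "data": {"commands": [0.023,0.034,0,0,0,0.023,0.087,0.024,0.034,0,0,0,0,0.087,0.024,0.034,0,0,0,0,0.087,0.023,0.035,0,0,0,0,0.087,0,0,0,0,0,0,0.087,0,0,0,0,0,0,0.087]}}

```text
time_s: 10.1
position: [0.4378, 0.0105, 0.1683]
tool_rot: [0.62, 3.08, -0.001]
force: [0.3, -0.3, 0.3]
opening: 0.0868
```

```bash
python3 - <<'E'
from h import *
im,d,c=grab("wrist")
cv2.imwrite("pics/w5.png",im);np.save("pics/w5.npy",d);np.savez("pics/w5c.npz",K=c[0],D=c[1],W=c[2])
togo(.428,.012,.016,67.2)
P=cloud(c,d);m=(d>0)&(P[...,2]>.048)&(P[...,2]<.062)&(np.hypot(P[...,0]-.42,P[...,1]-.015)<.05)
m=cv2.morphologyEx(m.astype(np.uint8),cv2.MORPH_OPEN,np.ones((5,5)))>0
r=cv2.minAreaRect((P[m][:,:2]*1000).astype(np.float32));print(m.sum(),r,np.median(P[m][:,2]))
r=cv2.minAreaRect(np.argwhere(m)[:,::-1].astype(np.float32));print(r)
E
```

```text
pos [0.438  0.0096 0.1684] toolz [ 0.    -0.001 -1.   ] yawy 67.12 turn_z rad -0.0014 shift now [ 0.0102 -0.0016  0.1523] after turn [ 0.0102 -0.0016  0.1523] F [ 1.45 -0.01  0.07] open 0.0869 t 10.15
4914 ((418.5574951171875, 21.994525909423828), (45.37493133544922, 56.11921310424805), 66.14129638671875) 0.05361249499401846
((319.0, 205.5), (77.0, 64.0), 90.0)
```

View pics/w5.png

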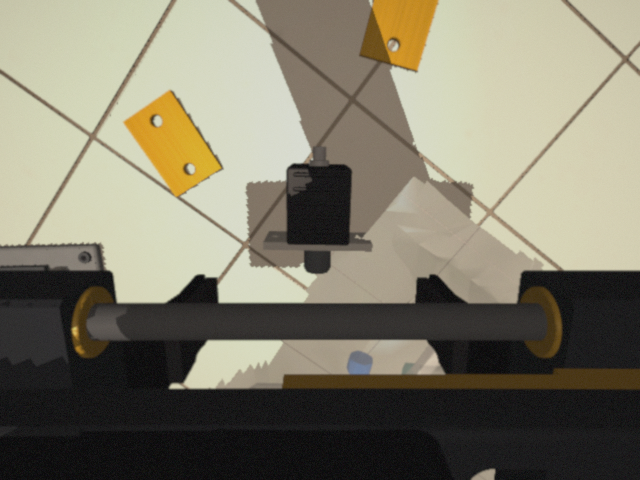

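The detector is squared up in the view: body columns 287–351, rows 167–243, flange at row 240. I'll go down astride the body.

>>> {"op": "jog_arm", "data": {"commands": [0.01,0.002,0,0,0,0,0.087,0,0,0.04,0,0,0,0.087,0,0,0.04,0,0,0,0.087,0,0,0.04,0,0,0,0.087,0,0,0.02,0,0,0,0.087,0,0,0.01,0,0,0,0.087,0,0,0.002,0,0,0,0.087,0,0,0,0,0,0,0.087]}}

```text
time_s: 10.95
position: [0.4299, 0.0167, 0.0167]
tool_rot: [0.621, 3.079, 0.0]
force: [-0.7, 0.2, 0.2]
opening: 0.0869
```

>>> {"op": "jog_arm", "data": {"commands": [0,0,0,0,0,0,0.03,0,0,0,0,0,0,0.03,0,0,0,0,0,0,0.03,0,0,0,0,0,0,0.03,0,0,0,0,0,0,0.03,0,0,0,0,0,0,0.03,0,0,0,0,0,0,0.03,0,0,0,0,0,0,0.03], "grip_force": 45}}

```text
time_s: 11.75
position: [0.4294, 0.0167, 0.0163]
tool_rot: [-0.62, -3.08, 0.001]
force: [-0.9, -2.6, 3.9]
opening: 0.0457
```

```bash
python3 - <<'E'
from h import *
togo(.432,-.2535,.1,68.73)
E
```

```text
pos [0.4294 0.0167 0.0163] toolz [-0. -0. -1.] yawy 67.25 turn_z rad -0.0258 shift now [-0.1069 -0.2482 -0.0836] after turn [-0.1004 -0.2508 -0.0836] F [-0.95 -2.57  3.87] open 0.0457 t 11.75
```

>>> {"op": "jog_arm", "data": {"commands": [0,0,-0.01,0,0,0,0.03,0,0,-0.02,0,0,0,0.03,0,0,-0.03,0,0,0,0.03,0,0,-0.03,0,0,0,0.03,0,0,-0.01,0,0,-0.026,0.03,0,0,0,0,0,0,0.03,0,0,0,0,0,0,0.03]}}

```text
time_s: 12.45
position: [0.4284, 0.0173, 0.1153]
tool_rot: [-0.578, -3.086, 0.001]
force: [-0.7, -0.1, -5.2]
opening: 0.0457
```

>>> {"op": "jog_arm", "data": {"commands": [-0.005,-0.014,0,0,0,0,0.03,-0.011,-0.031,0,0,0,0,0.03,-0.011,-0.031,0,0,0,0,0.03,-0.012,-0.031,0,0,0,0,0.03,-0.012,-0.031,0,0,0,0,0.03,-0.012,-0.031,0,0,0,0,0.03,-0.012,-0.031,0,0,0,0,0.03,-0.011,-0.031,0,0,0,0,0.03,-0.0055,-0.02,0,0,0,0,0.03,0,0,0,0,0,0,0.03,0,0,0,0,0,0,0.03]}}

```text
time_s: 13.55
position: [0.4225, -0.2494, 0.1145]
tool_rot: [-0.58, -3.084, -0.002]
force: [-0.5, -0.1, -4.2]
opening: 0.0453
```

```bash
python3 - <<'E'
from h import *
togo(.4237,-.2502,.1163,68.73)
im,d,c=grab("wrist")
cv2.imwrite("pics/w6.png",im);np.savez("pics/w6c.npz",K=c[0],D=c[1],W=c[2])
E
```

```text
pos [ 0.4225 -0.2494  0.1145] toolz [-0.004  0.002 -1.   ] yawy 68.69 turn_z rad -0.0007 shift now [-0.0014 -0.0003 -0.0019] after turn [-0.0014 -0.0003 -0.0019] F [-0.5  -0.13 -4.19] open 0.0453 t 13.55
```

View pics/w6.png

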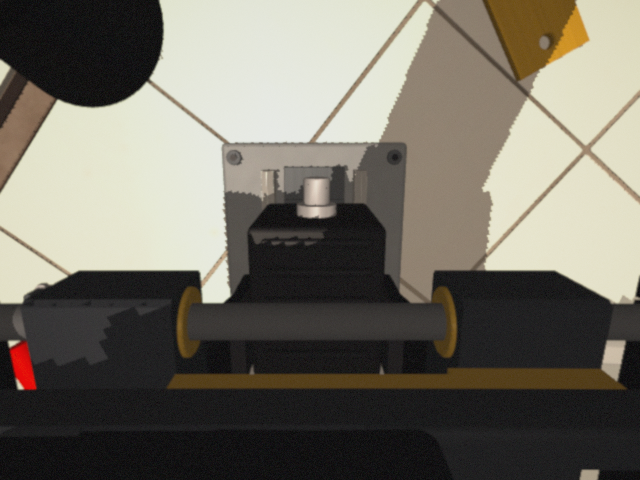

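```bash
python3 - <<'E'
src=open('pm3.py').read().split("def yawline")[0].replace("w3","w6")
exec(src)
L={"baseR":(vedge(396,412,range(150,215),1),.01),"baseL":(vedge(216,232,range(150,190),-1),.01),"front":(hedge(135,152,range(250,380),1),.01),"bodyR":(vedge(375,392,range(240,270),1),.1145+.038),"bodyL":(vedge(240,258,range(240,270),-1),.1145+.038)}
t=np.radians(68.73);ty=np.array([np.cos(t),np.sin(t),0]);tx=np.array([-ty[1],ty[0],0]);p=bot.sense()["position"]
for k,(px,zz) in L.items():
    q=(ray(c,px,zz)-p)*1000
    print(k,"x",np.median(q@tx).round(1),"y",np.median(q@ty).round(1),px[0],px[-1])
E
```

```text
baseR x 41.4 y 60.2 (np.int64(406), 150) (np.int64(403), 214)
baseL x 49.9 y -62.1 (np.int64(221), 150) (np.int64(223), 189)
front x 65.7 y -0.4 (250, np.int64(145)) (379, np.int64(150))
bodyR x 31.3 y 23.2 (np.int64(385), 240) (np.int64(384), 269)
bodyL x 31.4 y -21.6 (np.int64(247), 240) (np.int64(249), 269)
```

>>> {"op": "jog_arm", "data": {"commands": [0,0,0.01,0,-0.0045,0,0.03,0,0,0.02,0,0,0,0.03,0,0,0.007,0,0,0,0.03,0,0,0,0,0,0,0.03,0,0,0,0,0,0,0.03,0,0,0,0,0,0,0.03,0,0,0,0,0,0,0.03]}}

```text
time_s: 14.3
position: [0.4244, -0.2502, 0.0798]
tool_rot: [0.578, 3.082, -0.001]
force: [-0.5, 0.3, -3.9]
opening: 0.0456
```

```bash
python3 - <<'E'
from h import *
im,d,c=grab("wrist")
cv2.imwrite("pics/w7.png",im);np.savez("pics/w7c.npz",K=c[0],D=c[1],W=c[2])
togo(.4237,-.2502,.0163+.022,68.73)
src=open('pm3.py').read().split("def yawline")[0].replace("w3","w7")
exec(src)
t=np.radians(68.73);ty=np.array([np.cos(t),np.sin(t),0]);tx=np.array([-ty[1],ty[0],0]);p=bot.sense()["position"]
# predict base corner pixels with cam-frame model, then search edges round them
o=np.array([.4322,-.2513]);
f=lambda X,Y,Z:[*(o-tx[:2]*X/1e3+ty[:2]*Y/1e3),Z/1e3]
print("pred corners",proj(c,[f(-78,-62,10),f(-78,62,10),f(-50,62,10)]).round(1))
a,b,_=proj(c,[f(-78,-62,10),f(-78,62,10),f(-50,62,10)]);r0=int(a[1])
L={"baseL":(vedge(int(a[0])-14,int(a[0])+14,range(r0+8,r0+30),-1),.01),"baseR":(vedge(int(b[0])-14,int(b[0])+14,range(r0+8,r0+30),1),.01),"front":(hedge(r0-14,r0+14,range(int(a[0])+40,int(b[0])-40),-1),.01)}
for k,(px,zz) in L.items():
    q=(ray(c,px,zz)-p)*1000; print(k,"x",np.median(q@tx).round(1),"y",np.median(q@ty).round(1),px[0],px[-1])
cv2.imwrite("pics/w7z.png",cv2.resize(im[90:280,170:470],None,fx=2.6,fy=2.6))
E
```

```text
pos [ 0.4243 -0.2502  0.0797] toolz [ 0.005 -0.002 -1.   ] yawy 68.76 turn_z rad 0.0005 shift now [ 0.0008 -0.0002  0.0414] after turn [ 0.0008 -0.0002  0.0414] F [ 0.06 -0.17 -4.32] open 0.0457 t 14.35
pred corners [[207.5 135.4]
 [425.9 135.4]
 [422.5 184.9]]
baseL x 60.2 y -61.0 (np.int64(207), 143) (np.int64(208), 164)
baseR x 60.2 y 60.9 (np.int64(420), 143) (np.int64(419), 164)
front x 69.4 y 1.1 (247, np.int64(137)) (384, np.int64(137))
```

View pics/w7z.png

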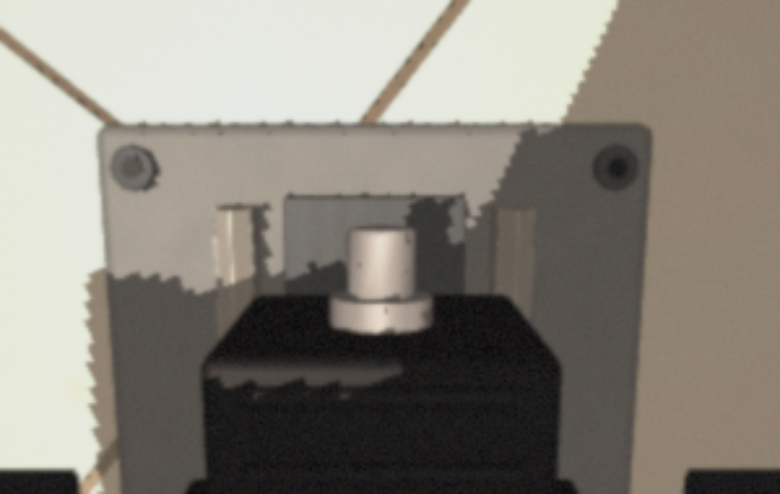

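The base (102–651), bed (285–465) and body (204–560) columns show the head about 1.5 mm too far left of the photometer's axis, so I'll shift it, square up and lower.

>>> {"op": "jog_arm", "data": {"commands": [0,-0.0015,0.005,0,0.0045,0,0.03,0,0,0.01,0,0,0,0.03,0,0,0.01,0,0,0,0.03,0,0,0.008,0,0,0,0.03,0,0,0.004,0,0,0,0.03,0,0,0,0,0,0,0.03,0,0,0,0,0,0,0.03,0,0,0,0,0,0,0.03]}}

```text
time_s: 15.15
position: [0.4237, -0.2516, 0.0425]
tool_rot: [0.579, 3.087, -0.0]
force: [-0.8, -0.2, -4.5]
opening: 0.0458
```

```bash
python3 - <<'E'
from h import *
togo(.4237,-.2502,.0163+.022,68.73)
E
```

```text
pos [ 0.4237 -0.2516  0.0425] toolz [ 0.001 -0.    -1.   ] yawy 68.75 turn_z rad 0.0004 shift now [0.0005 0.0013 0.0042] after turn [0.0005 0.0013 0.0042] F [-0.76 -0.18 -4.48] open 0.0458 t 15.15
```

>>> {"op": "jog_arm", "data": {"commands": [0,0,0.0015,0,0,0,0.03,0,0,0.001,0,0,0,0.03,0,0,0.001,0,0,0,0.03,0,0,0,0,0,0,0.03,0,0,0,0,0,0,0.03]}}

```text
time_s: 15.65
position: [0.4233, -0.2514, 0.0387]
tool_rot: [-0.579, -3.088, -0.0]
force: [0.1, -0.1, -3.5]
opening: 0.0456
```

>>> {"op": "jog_arm", "data": {"commands": [0,0,0.0007,0,0,0,0.03,0,0,0,0,0,0,0.03,0,0,0,0,0,0,0.03,0,0,0,0,0,0,0.03]}}

```text
time_s: 16.05
position: [0.4235, -0.2515, 0.0383]
tool_rot: [0.579, 3.087, 0.0]
force: [-1.8, 1.6, 4.5]
opening: 0.0459
```

Contact at the expected height (0.0383). I'll ease the press a touch and slide forward.

>>> {"op": "jog_arm", "data": {"commands": [0,0,-0.0003,0,0,0,0.03,-0.003,0,0,0,0,0,0.03,-0.005,0,0,0,0,0,0.03,-0.005,0,0,0,0,0,0.03,-0.004,0,0,0,0,0,0.03,-0.003,0,0,0,0,0,0.03,0,0,0,0,0,0,0.03,0,0,0,0,0,0,0.03]}}

```text
time_s: 16.85
position: [0.4402, -0.2581, 0.0384]
tool_rot: [-0.579, -3.084, -0.003]
force: [-7.3, 2.7, 9.4]
opening: 0.0459
```

>>> {"op": "jog_arm", "data": {"commands": [-0.003,0,0,0,0,0,0.03,-0.003,0,0,0,0,0,0.03,-0.002,0,0,0,0,0,0.03,0,0,0,0,0,0,0.03,0,0,0,0,0,0,0.03]}}

```text
time_s: 17.35
position: [0.4482, -0.2612, 0.0383]
tool_rot: [-0.579, -3.085, -0.002]
force: [-6.1, 1.4, 8.0]
opening: 0.0459
```

```bash
cat > st.py <<'E'
from h import *
a=[]
s=bot.sense();f=np.array(s["force"]);t=np.radians(-21.27);ex=np.array([np.cos(t),np.sin(t)]);ey=np.array([-ex[1],ex[0]])
d=(s["position"][:2]-np.array([.4235,-.2515]))
print("along",(d@ex*1000).round(2),"lat",(d@ey*1000).round(2),"z",round(s["position"][2],4),"Fx",(f[:2]@ex).round(2),"Fy",(f[:2]@ey).round(2),"Fz",f[2].round(2),"tq",np.round(s["torque"],2),"open",s["opening"],"toolz",R.from_rotvec(s["tool_rot"]).as_matrix()[:,2].round(4),"t",s["time_s"])
E
python3 st.py
```

```text
along 26.51 lat -0.09 z 0.0383 Fx -6.24 Fy -0.88 Fz 8.02 tq [ 0.44  1.26 -0.03] open 0.04589573916110037 toolz [-0.0026  0.0016 -1.    ] t 17.35
```

>>> {"op": "jog_arm", "data": {"commands": [0,0,-0.0004,0,0,0,0.03,0,0,0,0,0,0,0.03,0,0,0,0,0,0,0.03]}}

```text
time_s: 17.65
position: [0.4499, -0.2617, 0.0384]
tool_rot: [0.578, 3.087, -0.001]
force: [0.7, -0.2, -3.0]
opening: 0.0459
```

```bash
python3 st.py
```

```text
along 28.35 lat 0.05 z 0.0384 Fx 0.7 Fy 0.06 Fz -3.04 tq [-0.06  0.02  0.03] open 0.04586962725673236 toolz [ 5.e-04 -5.e-04 -1.e+00] t 17.65
```

>>> {"op": "jog_arm", "data": {"commands": [-0.002,0,0,0,0,0,0.03,-0.002,0,0,0,0,0,0.03,0,0,0,0,0,0,0.03,0,0,0,0,0,0,0.03]}}

```text
time_s: 18.05
position: [0.4534, -0.263, 0.0386]
tool_rot: [0.579, 3.088, -0.0]
force: [-0.4, 0.5, -3.4]
opening: 0.0456
```

```bash
python3 st.py
```

```text
along 32.06 lat 0.13 z 0.0386 Fx -0.56 Fy 0.32 Fz -3.41 tq [-0.03  0.04 -0.02] open 0.04555716630066207 toolz [ 1.e-04 -1.e-04 -1.e+00] t 18.05
```

>>> {"op": "jog_arm", "data": {"commands": [-0.001,0,0,0,0,0,0.03,0,0,0,0,0,0,0.03,0,0,0,0,0,0,0.03]}}

```text
time_s: 18.35
position: [0.4541, -0.2633, 0.0387]
tool_rot: [-0.579, -3.088, -0.0]
force: [0.0, 0.6, -3.7]
opening: 0.0455
```

```bash
python3 st.py
```

```text
along 32.8 lat 0.06 z 0.0387 Fx -0.17 Fy 0.53 Fz -3.7 tq [ 0.01  0.   -0.03] open 0.04548526457451048 toolz [-0.e+00  1.e-04 -1.e+00] t 18.35
```

>>> {"op": "jog_arm", "data": {"commands": [-0.001,0,0,0,0,0,0.03,0,0,0,0,0,0,0.03,0,0,0,0,0,0,0.03]}}

```text
time_s: 18.65
position: [0.4548, -0.2636, 0.0386]
tool_rot: [-0.579, -3.087, -0.0]
force: [-0.8, 0.5, -3.1]
opening: 0.0456
```

```bash
python3 st.py
```

```text
along 33.52 lat 0.07 z 0.0386 Fx -0.92 Fy 0.21 Fz -3.11 tq [0.1 0.1 0. ] open 0.04557470011959054 toolz [-6.e-04  4.e-04 -1.e+00] t 18.65
```

>>> {"op": "jog_arm", "data": {"commands": [-0.001,0,0,0,0,0,0.03,0,0,0,0,0,0,0.03,0,0,0,0,0,0,0.03]}}

```text
time_s: 18.95
position: [0.4556, -0.2639, 0.0386]
tool_rot: [-0.579, -3.087, -0.001]
force: [-1.9, 1.0, -3.2]
opening: 0.0456
```

```bash
python3 st.py
```

```text
along 34.38 lat 0.04 z 0.0386 Fx -2.15 Fy 0.2 Fz -3.22 tq [ 0.17  0.4  -0.04] open 0.04556213720559465 toolz [-8.e-04  6.e-04 -1.e+00] t 18.95
```

>>> {"op": "jog_arm", "data": {"commands": [-0.001,0,0,0,0,0,0.03,-0.001,0,0,0,0,0,0.03,0,0,0,0,0,0,0.03,0,0,0,0,0,0,0.03]}}

```text
time_s: 19.35
position: [0.4572, -0.2646, 0.0385]
tool_rot: [-0.579, -3.086, -0.001]
force: [-4.8, 1.6, -0.6]
opening: 0.0452
```

```bash
python3 st.py
```

```text
along 36.12 lat 0.05 z 0.0385 Fx -5.06 Fy -0.3 Fz -0.56 tq [0.39 0.97 0.03] open 0.045246334490381845 toolz [-1.3e-03  8.0e-04 -1.0e+00] t 19.35
```

>>> {"op": "jog_arm", "data": {"commands": [-0.001,0,0,0,0,0,0.03,0,0,0,0,0,0,0.03,0,0,0,0,0,0,0.03]}}

```text
time_s: 19.65
position: [0.4577, -0.2648, 0.0385]
tool_rot: [-0.579, -3.086, -0.001]
force: [-4.9, 2.1, -0.2]
opening: 0.0457
```

```bash
python3 st.py
```

```text
along 36.69 lat 0.03 z 0.0385 Fx -5.31 Fy 0.23 Fz -0.25 tq [0.38 1.12 0.  ] open 0.045707541926643676 toolz [-0.002   0.0012 -1.    ] t 19.65
```

>>> {"op": "jog_arm", "data": {"commands": [-0.001,0,0,0,0,0,0.03,-0.0008,0,0,0,0,0,0.03,0,0,0,0,0,0,0.03,0,0,0,0,0,0,0.03,0,0,0,0,0,0,0.03]}}

```text
time_s: 20.15
position: [0.4587, -0.2651, 0.0384]
tool_rot: [-0.579, -3.084, -0.002]
force: [-7.5, 3.1, 0.7]
opening: 0.0456
```

```bash
python3 st.py; python3 - <<'E'
from h import *
a,_,c=grab("scene");cv2.imwrite("pics/s8.png",cv2.resize(a[180:260,330:430],None,fx=6,fy=6,interpolation=cv2.INTER_CUBIC))
E
```

```text
along 37.74 lat 0.07 z 0.0384 Fx -8.12 Fy 0.12 Fz 0.74 tq [0.54 1.36 0.04] open 0.04560430699635788 toolz [-0.0033  0.002  -1.    ] t 20.15
```

View pics/s8.png

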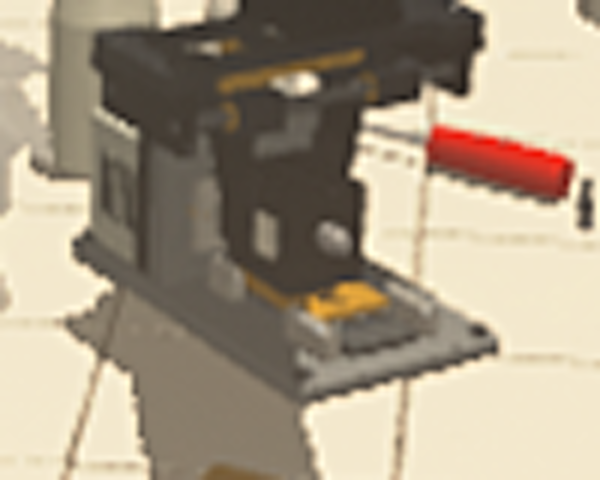

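>>> {"op": "jog_arm", "data": {"commands": [-0.0007,0,0,0,0,0,0.03,0,0,0,0,0,0,0.03,0,0,0,0,0,0,0.03,0,0,0,0,0,0,0.03,0,0,0,0,0,0,0.03,0,0,0,0,0,0,0.03,0,0,0,0,0,0,0.03,0,0,0,0,0,0,0.03]}}

```text
time_s: 21.0
position: [0.459, -0.2653, 0.0384]
tool_rot: [-0.579, -3.084, -0.003]
force: [-8.0, 3.4, 2.3]
opening: 0.0454
```

```bash
python3 st.py; python3 - <<'E'
from h import *
im,d,c=grab("wrist");cv2.imwrite("pics/w9.png",im)
im,d,c=grab("top");cv2.imwrite("pics/t9.png",im)
E
python3 st.py
```

```text
along 38.1 lat 0.06 z 0.0384 Fx -8.66 Fy 0.27 Fz 2.3 tq [0.58 1.46 0.02] open 0.045397754316350486 toolz [-0.0039  0.0024 -1.    ] t 21.0
along 38.07 lat 0.06 z 0.0384 Fx -8.84 Fy 0.23 Fz 2.68 tq [0.56 1.48 0.03] open 0.04570399570845343 toolz [-0.004   0.0024 -1.    ] t 21.1
```

View pics/w9.png

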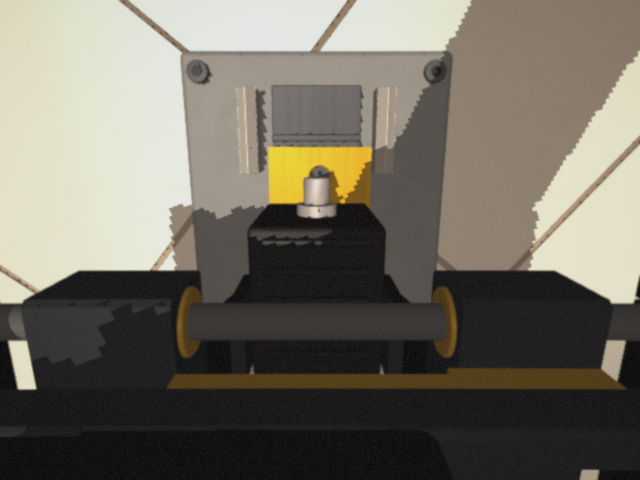

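>>> {"op": "jog_arm", "data": {"commands": [0,0,-0.00015,0,0,0,0.03,0,0,0,0,0,0,0.03,0,0,0,0,0,0,0.03,0,0,0,0,0,0,0.03,0,0,0,0,0,0,0.03]}}

```text
time_s: 21.6
position: [0.459, -0.2652, 0.0384]
tool_rot: [-0.578, -3.083, -0.002]
force: [-7.8, 2.6, 0.6]
opening: 0.0458
```

```bash
python3 st.py
```

```text
along 38.04 lat 0.09 z 0.0384 Fx -8.16 Fy -0.4 Fz 0.61 tq [0.5  1.43 0.05] open 0.04577734686733282 toolz [-0.0041  0.0024 -1.    ] t 21.6
```

```bash
python3 st.py; python3 -c "
from bench import bot
print(bot.hand_in())"
```

```text
along 38.04 lat 0.09 z 0.0384 Fx -8.16 Fy -0.4 Fz 0.61 tq [0.5  1.43 0.05] open 0.04577734686733282 toolz [-0.0041  0.0024 -1.    ] t 21.6
the job is handed in; nothing more can be done
None
```

I refitted the detector head and handed the job in at 21.6 s, with the arm still gripping the head and pushing it forward.

- **Spacer:** I took the plate farthest to the robot's left, laid it flat in the cradle bed and let go. A close look then showed it within 0.5 mm of my estimate of the bed's centre.
- **Head:** I carried it upright and set it on the spacer behind the seal. At the spacer's height I felt contact, then slid it forward until it met the seal. It ended tilted about 0.3°, with sideways drift under 0.1 mm over the slide.
- **Seal squeeze:** about 4.8 mm from the travel after first contact, judged from the force readings. The total push was 8.2 N. Allowing up to about 2.4 N for friction on the spacer, the force alone puts the squeeze at 4 to 5.4 mm. I had no direct reading of the squeeze.

**What disagreed:** the wrist camera read about 2 mm off sideways against the gripper, so I aligned from differences within one picture. A tilt reading of about 0.3° before lowering did not persist, so I undid the correction I had made for it. At the start of the slide, friction reached about 7 to 8 N, so I raised the head by a fraction of a millimetre.

The path kept clear of the bottle, the tin and the screwdriver, but I did not re-measure them at the end.

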